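# Let down the green leaf press

### The arm

A 6-joint arm with a two-finger parallel gripper is mounted at the origin on the work surface. World frame = base frame: x ahead of the robot, y to its left, z up, the work surface at z = 0. Lengths are in m, angles in rad, forces in N, time in s.
With the tool pointing down it reaches from about 0.3 to 0.75 m from the base axis. Payload 8.5 kg.
Tool frame: the origin (TCP) lies at the very end of the fingers, on their centre line; the grasp point (between the pads) lies grasp_offset behind it (grasp_offset is the distance from the TCP to the grasp point, in m); z points along the fingers, y is the line along which they close (so a half turn about z gives the same grasp; the last joint's range is limited). The gripper opens to 85 mm and grips with 20 to 120 N. Pads are 22 mm wide; open, the fingers measure 114 mm over their backs; the gripper's body (76 mm by 85 mm) begins 54 mm behind the grasp point. The pads swing forward as they close: fully open they stand 13 mm farther back than shut.
Start: joints at [1.131, 0.381, 1.297, -0, 1.464, -0.215], TCP at [0.123, 0.536, 0.206] pointing down, gripper open.
Joint ranges: [-3.11, 3.11], [-0.89, 2.33], [0.22, 2.48], [-1.42, 4.56], [0.17, 2.85], [-2.88, 2.88]. Speed limits (rad/s): [2.39, 2.39, 3.14, 3.14, 3.14, 3.14].

### API

Orientations are given as a unit quaternion [w, x, y, z].
In Python, from rig import * gives the robot as it stands. The module is installed in compiled form; this text tells all that it offers.
- The arm moves only by the tool step_arm, never from a script. Its argument "moves" is a list of rows, each a list of 7 numbers: the turn, a rotation vector about the world's x, y, z in rad, then the shift along the world's x, y, z in mm, then the finger opening in mm, from 0 to 85.4. In form: [[ax, ay, az, x, y, z, jaw], ...]. A call has 1 to 10 rows; each row is the pose to reach, as a shift and turn from the pose commanded when the call began; what a row does not reach only later rows make up. A row lasts 1/12 s, in which the tool goes at most 41.7 mm and 7.16 degrees, less where a joint would pass 70% of its speed; a pose out of reach is approached as far as the arm can. A call with a gripper value outside its range is refused whole. The fingers move at their own pace and stop on an object; "force" is the grip in N (left out, the last holds). Time passes only in rows, so rows that repeat a pose let the fingers close. It gives the time, the measured TCP pose, the force, the opening and the grip force at its end, in the units of the state.
- get_obs(): the state, without advancing time (a new reading comes with each control period).
- read_camera(name): name is "scene" or "top" or "wrist"; returns a dict with "color" (420x560x3 uint8, red, green, blue), "vfov" (degrees; the focal length in pixels is half the picture's height over the tangent of half this angle, whatever the lens; pixels are square), "cx", "cy" (the principal point, pixels), "distortion" ([k1, k2, p1, p2, k3] as OpenCV has them; the pictures are not rectified), "world_to_cam" (4x4, takes a point from world to camera coordinates). Camera axes: x right, y down, z forward; pixel columns grow to the right and rows downward; lengths in m; the calibration is good to about 2 mm. A picture is of the moment at which its call begins. There is no depth.
- sign_off(): hands the job in; it is judged then, once.
The state is a dict: "time_s": time; "joint_positions": joint angles; "joint_velocities": joint speeds; "tau": joint torques, N m; "eef_pos": TCP position; "eef_rot": TCP orientation; "force": force on the tool from outside, world axes, zero at the start; "torque": the same for the moment, N m; "grip_width": finger opening in m; "grip_force": force on a finger pad.
Only numpy, scipy, OpenCV 4.12 (cv2) and the standard library are available. Lean on these libraries where they do the work, as an engineer would, in place of code of your own. Each camera call takes 0.05 s, during which the arm holds its last target. There are 200 camera calls.

### The job

Two leaf presses on the lab bench stand propped open on yellow wedges. Close the one with the green slab: pull its wedge straight back towards you in small tugs of about 2 cm, pausing half a second after each so that the slab comes down gently instead of dropping, until the slab is fully shut and the wedge lies flat on the bench, wholly clear in front of it. Leave the grey press propped open as it is.

Things in the scene. Friction and masses are not known exactly. Their poses are not given: they have to be found in the camera images.
- green_wedge_grip (a point): Centre, 22 mm up, of the tail block of the yellow wedge (0.13 kg) under the green slab. Grip this ribbed block: 40 mm (x) by 36 mm wide (y) by 44 mm high, in front of the slab. x points to the thin tip under the slab, 135 mm ahead of this point, z up; the top slopes from 44 down to 6 mm over 115 mm. It pulls out along its own -x against 5 to 15 N of friction.
- green_mouth (a point): Middle of the green press's front edge, at bench height (fixed; the shut slab's front edge is right above). x points into the press, y along the edge, z up. Its green slab, 220 x 220 x 14 mm, about 1.1 kg, is hinged along the far edge on wooden rails 12 mm high at sides and rear; the front is open, the rails' inner faces 90 mm either side.
- green_slab: The green slab; its origin is the middle of the lower front edge, x points to the hinge, y along the edge, z up through its 14 mm thickness. Origin at 12 mm above the bench: fully shut on its rails. It starts about 39 mm up (slab tilted about 7 degrees), resting on its wedge, and falls freely if nothing holds it.
- grey_slab: The same for the other press, alike but with a grey slab, its front edge also propped about 39 mm up on a like yellow wedge; to be left alone.
Mind the look-alikes: they are no part of the job. Leave any blue or turquoise look-alike of the part that bears green_wedge_grip alone.

How it is judged:
By the outcome, as a careful person would: the job done as asked, in the order asked, and still so for the second after the job is handed in, with the robot touching nothing.
It also fails if it takes over 38 s, if anything falls off the work surface, if the arm or the gripper's body presses on something with over 40 N, if the wrist force passes 120 N, or if a joint passes its speed limit or range.

## Working session

There is one attempt and no reset: what is moved stays moved. The work goes in short steps, Python scripts to look and compute and a tool call to move; the robot and the scene stay as the last step left them, time stands still between calls to the robot, and variables do not carry over. Pictures are saved under pics/ and viewed, at most 10 in all, crops included, and the job is handed in when it is done.

Besides the shell and the picture viewer there is one more tool, called after "Request:" as name(argument=value, ...) on one line, values as JSON. step_arm: Moves the arm, as the interface text tells. Its arguments: {"type":"object","properties":{"moves":{"type":"array","items":{"type":"array","items":{"type":"number"}}},"force":{"type":"number"}},"required":["moves"]}

```bash
mkdir -p pics; cat > h.py <<'E'
from rig import *
import numpy as np, cv2
def K(c):
    f=c["color"].shape[0]/2/np.tan(np.radians(c["vfov"])/2)
    return np.array([[f,0,c["cx"]],[0,f,c["cy"]],[0,0,1.]])
def ray(c,uv,z):
    "pixels -> world points on plane z"
    uv=np.array(uv,float).reshape(-1,1,2)
    n=cv2.undistortPoints(uv,K(c),np.array(c["distortion"],float)).reshape(-1,2)
    T=np.array(c["world_to_cam"]);R=T[:3,:3];o=-R.T@T[:3,3]
    d=np.c_[n,np.ones(len(n))]@R
    return o+d*((z-o[2])/d[:,2])[:,None]
def proj(c,P):
    T=np.array(c["world_to_cam"])
    return cv2.projectPoints(np.array(P,float).reshape(-1,3),cv2.Rodrigues(T[:3,:3])[0],T[:3,3],K(c),np.array(c["distortion"],float))[0].reshape(-1,2)
def save(c,n): cv2.imwrite("pics/"+n,c["color"][:,:,::-1])
E
python3 - <<'E'
from h import *
o=get_obs(); print({k:np.round(v,3) for k,v in o.items()})
a=read_camera("top");b=read_camera("scene")
cv2.imwrite("pics/top0.png",a["color"][:,:,::-1]);save(b,"scene0.png")
import pickle;pickle.dump((a,b),open("v0.pkl","wb"))
for c in(a,b):
    T=np.array(c["world_to_cam"]);print(-T[:3,:3].T@T[:3,3],c["vfov"])
E
```

```text
{'time_s': np.float64(0.0), 'joint_positions': array([ 1.131,  0.381,  1.298, -0.   ,  1.464, -0.215]), 'joint_velocities': array([ 0.002, -0.001,  0.001, -0.001,  0.003, -0.001]), 'tau': array([-2.0000e-03, -4.4846e+01, -2.3126e+01, -0.0000e+00,  5.0000e-03,
       -0.0000e+00]), 'eef_pos': array([0.122, 0.536, 0.205]), 'eef_rot': array([-0.   ,  0.112,  0.994, -0.001]), 'force': array([ 0.367, -0.004, -0.087]), 'torque': array([ 0.039,  0.017, -0.029]), 'grip_force': np.float64(0.0), 'grip_width': np.float64(0.085)}
[ 0.36731784 -0.19153769  1.06715662] 52.98161456520901
[0.86028842 0.41089298 0.71501768] 55.11393428625327
```

View pics/top0.png

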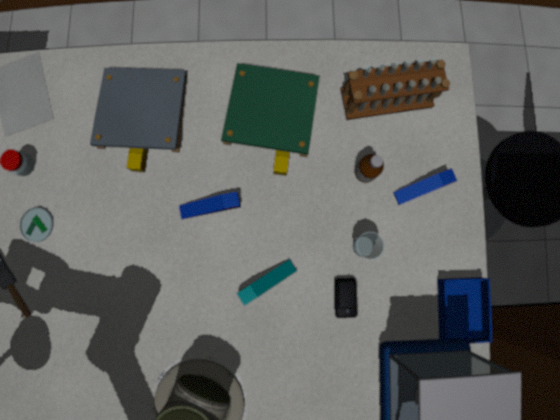

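View pics/scene0.png

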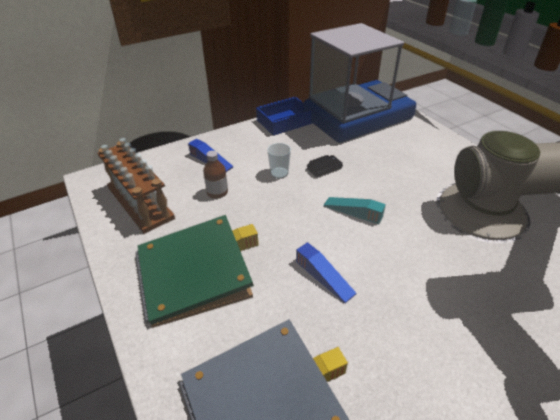

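Top view: green slab centre (270,108), its yellow tail block (282,162); grey slab (140,108), its yellow block (137,158). Blue wedges are at (210,205) and (425,186), and a turquoise one at (267,281). The yellow block at (282,162), at (245,237) in the scene view, is the one meant because it sits under the green slab. I'll measure it and confirm in a crop.

```bash
python3 - <<'E'
from h import *
import pickle
a,b=pickle.load(open("v0.pkl","rb"))
for n,c in(("top",a),("scene",b)):
    hsv=cv2.cvtColor(c["color"],cv2.COLOR_RGB2HSV)
    for nm,lo,hi,mn in(("yel",(20,140,60),(34,255,255),60),("grn",(60,110,25),(85,255,200),2000)):
        m=cv2.inRange(hsv,lo,hi)
        for k in cv2.findContours(m,0,2)[0]:
            if cv2.contourArea(k)<mn: continue
            r=cv2.minAreaRect(k);p=cv2.boxPoints(r)
            q=cv2.approxPolyDP(k,0.03*cv2.arcLength(k,True),True).reshape(-1,2)
            z=.044 if nm=="yel" else .045
            print(n,nm,cv2.contourArea(k),np.round(r[0]),q.tolist());print(np.round(ray(c,p,z)[:,:2],4).tolist(), 'poly',np.round(ray(c,q,z)[:,:2],4).tolist())
A=cv2.resize(a["color"][55:185,215:325],None,fx=4,fy=4,interpolation=cv2.INTER_CUBIC)
B=cv2.resize(b["color"][210:300,180:270],(350,520*350//350),interpolation=cv2.INTER_CUBIC)
B=cv2.resize(b["color"][210:340,180:270],(360,520),interpolation=cv2.INTER_CUBIC)
cv2.imwrite("pics/crop0.png",np.hstack([A,B])[:,:,::-1])
E
```

```text
top yel 274.5 [281. 162.] [[277, 150], [274, 172], [285, 174], [288, 151]]
[[0.5699, -0.1942], [0.6286, -0.2022], [0.624, -0.2349], [0.5654, -0.2266]] poly [[0.6269, -0.2051], [0.5714, -0.1968], [0.5661, -0.2239], [0.6241, -0.2324]]
top yel 271.5 [135. 159.] [[130, 148], [127, 167], [141, 170], [143, 149]]
[[0.5853, 0.1716], [0.6424, 0.1677], [0.6377, 0.1304], [0.5809, 0.1345]] poly [[0.6391, 0.1643], [0.5905, 0.1705], [0.5821, 0.1344], [0.6357, 0.1308]]
top grn 6342.0 [270. 108.] [[238, 65], [223, 140], [306, 152], [317, 77]]
[[0.6544, -0.0687], [0.8592, -0.098], [0.8213, -0.3144], [0.6184, -0.2787]] poly [[0.8527, -0.1083], [0.6542, -0.0709], [0.6208, -0.277], [0.8178, -0.3103]]
scene yel 515.5 [331. 362.] [[338, 348], [314, 358], [327, 379], [346, 363]]
[[0.6386, 0.1371], [0.5885, 0.1362], [0.5938, 0.1834], [0.6418, 0.1831]] poly [[0.5894, 0.1436], [0.6376, 0.1374], [0.6401, 0.1814], [0.5945, 0.1746]]
scene yel 197.5 [244. 232.] [[252, 225], [234, 230], [236, 239], [255, 234]]
[[0.6237, -0.2294], [0.5709, -0.2265], [0.5796, -0.1911], [0.6309, -0.1946]] poly [[0.5756, -0.2217], [0.62, -0.2285], [0.6287, -0.1995], [0.5835, -0.1913]]
scene yel 150.0 [536. 107.] [[513, 94], [559, 121]]
[[-0.556, -0.3301], [-0.6073, -0.3545], [-0.5999, -0.1527], [-0.5527, -0.1347]] poly [[-0.5924, -0.3474], [-0.5593, -0.1372]]
```

View pics/crop0.png

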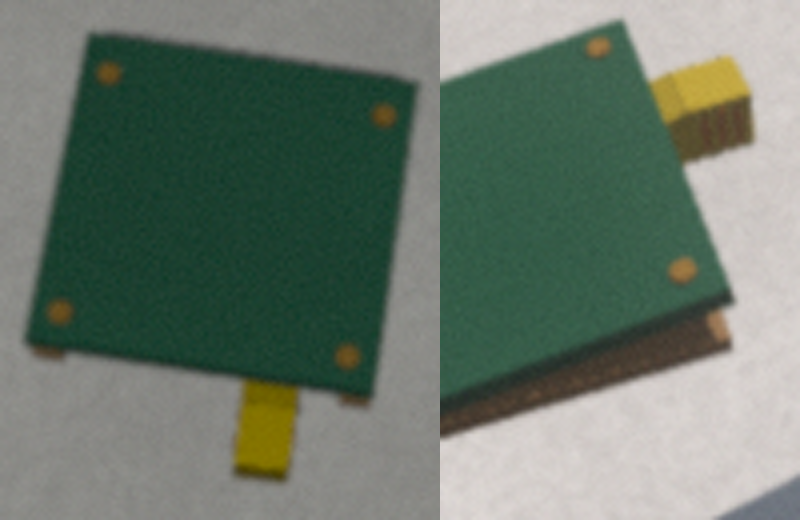

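The crop shows the green press with its yellow ribbed tail block. The top face spans about x 236–297, y 404–470 in the left half. In the right half its corners are about (668,75), (733,57), (750,97) and (690,112). It's the only wedge under the green slab, so it's confirmed.

```bash
python3 - <<'E'
from h import *
import pickle
a,b=pickle.load(open("v0.pkl","rb"))
t=np.array([[245,404],[297,406],[289,470],[236,466]])/4+[215-.375,55-.375]
s=(np.array([[690,112],[668,75],[733,57],[750,97]])-[440,0])/4+[180-.375,210-.375]
for n,c,p in(("top",a,t),("scene",b,s)):
    w=ray(c,p,.044)[:,:2]; print(n,np.round(w,4).tolist(),"c",w.mean(0).round(4),"L",np.linalg.norm(np.roll(w,-1,0)-w,axis=1).round(4),
     "yaw",np.degrees(np.arctan2(*((w[0]+w[1]-w[2]-w[3])[::-1]))), np.degrees(np.arctan2(*((w[0]-w[1]+w[3]-w[2])[::-1])))-90)
# slab: top surface corners, front at z=.053, rear at z=.026
f=ray(a,np.array([[28,345],[370,395]])/4+[214.6,54.6],.053)[:,:2];r=ray(a,np.array([[90,36],[417,82]])/4+[214.6,54.6],.026)[:,:2]
print(f,r,np.linalg.norm(f[0]-f[1]),np.linalg.norm(f-r,axis=1)); 
d=f[0]-f[1];print("slab yaw",np.degrees(np.arctan2(d[1],d[0]))-90); d=r.mean(0)-f.mean(0);print(np.degrees(np.arctan2(d[1],d[0])),f.mean(0))
o=get_obs();w,x,y,z=o["eef_rot"];print("tool y dir deg",np.degrees(np.arctan2(1-2*0-2*x*x-1+0, 2*(x*y))), o["time_s"])
from scipy.spatial.transform import Rotation as R;print(R.from_quat([x,y,z,w]).as_matrix().round(3))
E
```

```text
top [[0.6127, -0.2021], [0.611, -0.2343], [0.5707, -0.2286], [0.5736, -0.196]] c [ 0.592  -0.2152] L [0.0323 0.0407 0.0328 0.0395] yaw -8.466157650184877 -4.039742379322988
scene [[0.6146, -0.1962], [0.6123, -0.2302], [0.5721, -0.2241], [0.579, -0.1892]] c [ 0.5945 -0.2099] L [0.0341 0.0407 0.0356 0.0363] yaw -9.856593736915194 -7.68312476381297
[[ 0.64986506 -0.06843116]
 [ 0.61538355 -0.27897283]] [[ 0.86566111 -0.10442011]
 [ 0.83143743 -0.31747255]] 0.2133465891156896 [0.21877646 0.21945731]
slab yaw -9.30105979944058
-9.786502636305167 [ 0.63262431 -0.17370199]
tool y dir deg -6.439682953626335 0.1
[[-0.975  0.223 -0.001]
 [ 0.223  0.975 -0.001]
 [ 0.    -0.001 -1.   ]]
```

Request:
step_arm(moves=[[0, 0, 0, 21, -34, 0, 85], [0, 0, 0, 42, -68, 0, 85], [0, 0, 0, 63, -102, 0, 85], [0, 0, 0, 84, -136, 0, 85], [0, 0, 0, 105, -170, 0, 85], [0, 0, 0, 126, -204, 0, 85], [0, 0, 0, 147, -238, 0, 85], [0, 0, 0, 168, -272, 0, 85], [0, 0, 0, 189, -306, 0, 85], [0, 0, 0, 210, -340, 0, 85]], force=60)

```text
time_s: 0.93
eef_pos: [0.3329, 0.1943, 0.2059]
eef_rot: [-0.0, 0.112, 0.994, 0.0]
force: [0.5, -0.7, -0.3]
grip_width: 0.0851
grip_force: 0.0
```

```bash
python3 -c "
import rig;print([n for n in dir(rig) if n[0]!='_'], getattr(rig,'grasp_offset',None))"
```

```text
['PlanningError', 'get_obs', 'grasp_offset', 'read_camera', 'sign_off'] 0.0187
```

Request:
step_arm(moves=[[0, 0, 0.01, 21, -34, 0, 85], [0, 0, 0.02, 42, -68, 0, 85], [0, 0, 0.03, 63, -102, 0, 85], [0, 0, 0.04, 84, -136, 0, 85], [0, 0, 0.05, 105, -170, 0, 85], [0, 0, 0.064, 126, -204, 0, 85], [0, 0, 0.064, 147, -238, 0, 85], [0, 0, 0.064, 168, -272, 0, 85], [0, 0, 0.064, 189, -306, 0, 85], [0, 0, 0.064, 210, -340, 0, 85]])

```text
time_s: 1.77
eef_pos: [0.5431, -0.1457, 0.2055]
eef_rot: [-0.0, 0.081, 0.997, 0.0]
force: [1.1, 0.6, 0.5]
grip_width: 0.0853
grip_force: 0.0
```

Request:
step_arm(moves=[[0, 0, 0, 20, -34, -16, 85], [0, 0, 0, 40, -68, -36, 85], [0, 0, 0, 44, -68, -60, 85], [0, 0, 0, 44, -68, -60, 85], [0, 0, 0, 44, -68, -60, 85]])

```text
time_s: 2.18
eef_pos: [0.5859, -0.2113, 0.1448]
eef_rot: [-0.002, 0.08, 0.997, 0.001]
force: [-0.4, -0.6, 1.2]
grip_width: 0.0852
grip_force: 0.0
```

```bash
python3 - <<'E'
from h import *
import pickle
c=read_camera("wrist");o=get_obs();print(o["eef_pos"],o["eef_rot"])
pickle.dump(c,open("w.pkl","wb"));save(c,"w1.png")
hsv=cv2.cvtColor(c["color"],cv2.COLOR_RGB2HSV)
for k in cv2.findContours(cv2.inRange(hsv,(20,140,60),(34,255,255)),0,2)[0]:
    if cv2.contourArea(k)>200: print(cv2.boundingRect(k),cv2.approxPolyDP(k,.02*cv2.arcLength(k,True),True).reshape(-1,2).tolist())
E
```

```text
[ 0.5863721  -0.21113612  0.14662287] [-1.80404516e-04  8.00180335e-02  9.96793388e-01  1.51346766e-04]
(261, 184, 40, 65) [[296, 184], [263, 186], [264, 248], [300, 248]]
```

View pics/w1.png

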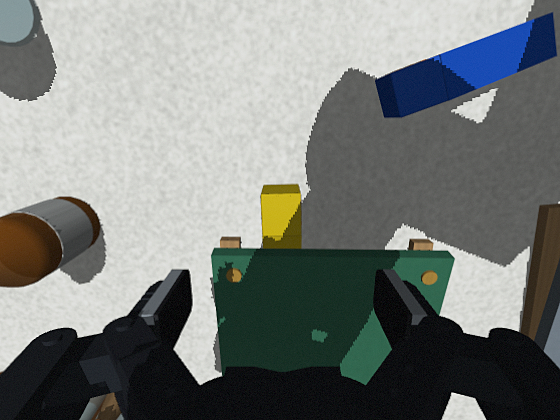

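The wrist view shows the block's top face at about x 262–301, y 193–235, with the slab edge at y≈250. The block is nearly square to the picture.

```bash
python3 - <<'E'
from h import *
import pickle
c=pickle.load(open("w.pkl","rb"))
w=ray(c,[[262.5,193],[300,193],[301.5,236],[263.5,236]],.044)[:,:2];print(w.round(4),w.mean(0),np.linalg.norm(np.roll(w,-1,0)-w,axis=1))
d=(w[2]+w[3]-w[0]-w[1]);print(np.degrees(np.arctan2(d[1],d[0])))
print(ray(c,[[212,250],[453,252]],.053)[:,:2], ray(c,[[385,115]],0))
E
```

```text
[[ 0.571  -0.2269]
 [ 0.5762 -0.1946]
 [ 0.6161 -0.1989]
 [ 0.6106 -0.2331]] [ 0.59345664 -0.21338594] [0.03275711 0.04016149 0.0346029  0.04009943]
-7.555604427972371
[[ 0.61308689 -0.27967003]
 [ 0.64926658 -0.06748308]] [[ 0.52459715 -0.10338631  0.        ]]
```

Request:
step_arm(moves=[[0, 0, 0, 2, -1, -35, 85], [0, 0, 0, 2, -1, -70, 85], [0, 0, 0, 2, -1, -100, 85], [0, 0, 0, 2, -1, -120, 85], [0, 0, 0, 2, -1, -132, 85], [0, 0, 0, 2, -1, -139, 85], [0, 0, 0, 2, -1, -139, 70], [0, 0, 0, 2, -1, -139, 50], [0, 0, 0, 2, -1, -139, 40], [0, 0, 0, 2, -1, -139, 30]], force=60)

```text
time_s: 3.07
eef_pos: [0.5892, -0.213, 0.0084]
eef_rot: [0.001, 0.08, 0.997, -0.001]
force: [-0.8, 0.5, 0.9]
grip_width: 0.0383
grip_force: 0.0
```

Request:
step_arm(moves=[[0, 0, 0, 0, 0, 0, 25], [0, 0, 0, 0, 0, 0, 25], [0, 0, 0, 0, 0, 0, 25], [0, 0, 0, 0, 0, 0, 25], [0, 0, 0, 0, 0, 0, 25]])

```text
time_s: 3.48
eef_pos: [0.5892, -0.2131, 0.0087]
eef_rot: [0.001, 0.08, 0.997, -0.001]
force: [-0.2, 1.4, 7.7]
grip_width: 0.0342
grip_force: 60.2
```

Request:
step_arm(moves=[[0, 0, 0, -6.6, 1.1, 0, 25], [0, 0, 0, -13.2, 2.1, 0, 25], [0, 0, 0, -19.7, 3.2, 0, 25], [0, 0, 0, -19.7, 3.2, 0, 25], [0, 0, 0, -19.7, 3.2, 0, 25], [0, 0, 0, -19.7, 3.2, 0, 25], [0, 0, 0, -19.7, 3.2, 0, 25], [0, 0, 0, -19.7, 3.2, 0, 25], [0, 0, 0, -19.7, 3.2, 0, 25], [0, 0, 0, -19.7, 3.2, 0, 25]])

```text
time_s: 4.32
eef_pos: [0.5696, -0.2103, 0.0088]
eef_rot: [0.001, 0.08, 0.997, -0.001]
force: [-1.0, 0.9, 8.1]
grip_width: 0.034
grip_force: 60.7
```

```bash
python3 - <<'E'
from h import *
a=read_camera("top");b=read_camera("scene")
A=cv2.resize(a["color"][55:205,205:335],(390,450));B=cv2.resize(b["color"][190:320,130:260],(390,450))
cv2.imwrite("pics/t1.png",np.hstack([A,B])[:,:,::-1])
E
```

```text
(no output)
```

View pics/t1.png

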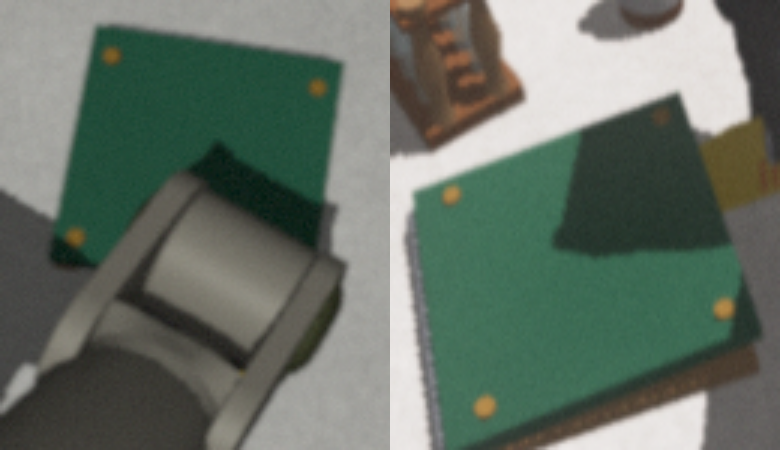

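The wedge came along: more of its slope shows in front of the slab at (735,160), and the slab still rests on it, with a thinner gap. I'll carry on.

Request:
step_arm(moves=[[0, 0, 0, -6.6, 1.1, 0, 25], [0, 0, 0, -13.2, 2.1, 0, 25], [0, 0, 0, -19.7, 3.2, 0, 25], [0, 0, 0, -19.7, 3.2, 0, 25], [0, 0, 0, -19.7, 3.2, 0, 25], [0, 0, 0, -19.7, 3.2, 0, 25], [0, 0, 0, -19.7, 3.2, 0, 25], [0, 0, 0, -19.7, 3.2, 0, 25], [0, 0, 0, -19.7, 3.2, 0, 25], [0, 0, 0, -19.7, 3.2, 0, 25]])

```text
time_s: 5.25
eef_pos: [0.55, -0.2072, 0.0088]
eef_rot: [0.002, 0.08, 0.997, -0.001]
force: [-0.4, -0.3, 8.8]
grip_width: 0.0343
grip_force: 60.7
```

Request:
step_arm(moves=[[0, 0, 0, -6.6, 1.1, 0, 25], [0, 0, 0, -13.2, 2.1, 0, 25], [0, 0, 0, -19.7, 3.2, 0, 25], [0, 0, 0, -19.7, 3.2, 0, 25], [0, 0, 0, -19.7, 3.2, 0, 25], [0, 0, 0, -19.7, 3.2, 0, 25], [0, 0, 0, -19.7, 3.2, 0, 25], [0, 0, 0, -19.7, 3.2, 0, 25], [0, 0, 0, -19.7, 3.2, 0, 25], [0, 0, 0, -19.7, 3.2, 0, 25]])

```text
time_s: 6.08
eef_pos: [0.5304, -0.2041, 0.0087]
eef_rot: [0.002, 0.08, 0.997, -0.001]
force: [0.5, -1.2, 9.6]
grip_width: 0.0343
grip_force: 60.7
```

```bash
python3 - <<'E'
from h import *
b=read_camera("scene");w=read_camera("wrist")
B=cv2.resize(b["color"][190:320,130:280],(400,400));W=cv2.resize(w["color"],(400,300));W=np.vstack([W,np.zeros((100,400,3),np.uint8)])
cv2.imwrite("pics/t3.png",np.hstack([W,B])[:,:,::-1])
E
```

```text
(no output)
```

View pics/t3.png

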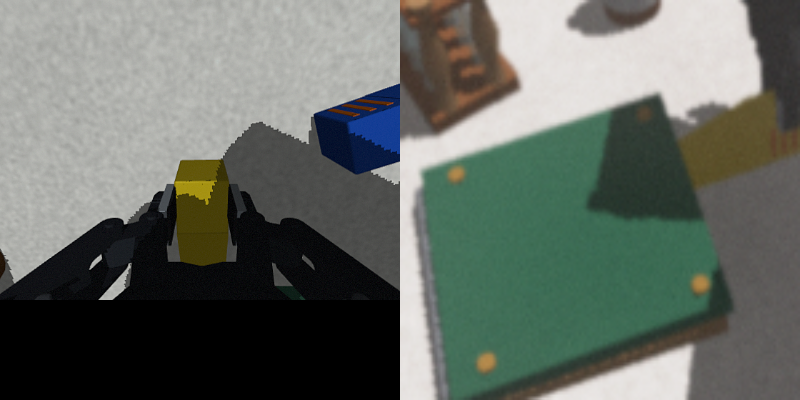

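The slab is lower and the block is held squarely between the pads; the blue wedge at (355,130) is well to the side. I'll make four more tugs.

Request:
step_arm(moves=[[0, 0, 0, -6.6, 1.1, 0, 25], [0, 0, 0, -13.2, 2.1, 0, 25], [0, 0, 0, -19.7, 3.2, 0, 25], [0, 0, 0, -19.7, 3.2, 0, 25], [0, 0, 0, -19.7, 3.2, 0, 25], [0, 0, 0, -19.7, 3.2, 0, 25], [0, 0, 0, -19.7, 3.2, 0, 25], [0, 0, 0, -19.7, 3.2, 0, 25], [0, 0, 0, -19.7, 3.2, 0, 25], [0, 0, 0, -19.7, 3.2, 0, 25]])

```text
time_s: 7.02
eef_pos: [0.5108, -0.201, 0.0087]
eef_rot: [0.002, 0.08, 0.997, -0.001]
force: [0.5, -1.6, 9.7]
grip_width: 0.0343
grip_force: 60.8
```

Request:
step_arm(moves=[[0, 0, 0, -6.6, 1.1, 0, 25], [0, 0, 0, -13.2, 2.1, 0, 25], [0, 0, 0, -19.7, 3.2, 0, 25], [0, 0, 0, -19.7, 3.2, 0, 25], [0, 0, 0, -19.7, 3.2, 0, 25], [0, 0, 0, -19.7, 3.2, 0, 25], [0, 0, 0, -19.7, 3.2, 0, 25], [0, 0, 0, -19.7, 3.2, 0, 25], [0, 0, 0, -19.7, 3.2, 0, 25], [0, 0, 0, -19.7, 3.2, 0, 25]])

```text
time_s: 7.85
eef_pos: [0.491, -0.1978, 0.0087]
eef_rot: [0.002, 0.08, 0.997, -0.001]
force: [-0.4, -1.2, 11.6]
grip_width: 0.034
grip_force: 60.9
```

Request:
step_arm(moves=[[0, 0, 0, -6.6, 1.1, 0, 25], [0, 0, 0, -13.2, 2.1, 0, 25], [0, 0, 0, -19.7, 3.2, 0, 25], [0, 0, 0, -19.7, 3.2, 0, 25], [0, 0, 0, -19.7, 3.2, 0, 25], [0, 0, 0, -19.7, 3.2, 0, 25], [0, 0, 0, -19.7, 3.2, 0, 25], [0, 0, 0, -19.7, 3.2, 0, 25], [0, 0, 0, -19.7, 3.2, 0, 25], [0, 0, 0, -19.7, 3.2, 0, 25]])

```text
time_s: 8.68
eef_pos: [0.4714, -0.1947, 0.0087]
eef_rot: [0.002, 0.08, 0.997, -0.001]
force: [-0.7, -1.8, 12.3]
grip_width: 0.0343
grip_force: 61.0
```

Request:
step_arm(moves=[[0, 0, 0, -6.6, 1.1, 0, 25], [0, 0, 0, -13.2, 2.1, 0, 25], [0, 0, 0, -19.7, 3.2, 0, 25], [0, 0, 0, -19.7, 3.2, 0, 25], [0, 0, 0, -19.7, 3.2, 0, 25], [0, 0, 0, -19.7, 3.2, 0, 25], [0, 0, 0, -19.7, 3.2, 0, 25], [0, 0, 0, -19.7, 3.2, 0, 25], [0, 0, 0, -19.7, 3.2, 0, 25], [0, 0, 0, -19.7, 3.2, 0, 25]])

```text
time_s: 9.52
eef_pos: [0.4519, -0.1917, 0.0087]
eef_rot: [0.002, 0.08, 0.997, -0.001]
force: [-0.3, -1.1, 12.4]
grip_width: 0.0342
grip_force: 61.0
```

```bash
python3 - <<'E'
from h import *
b=read_camera("scene")
save(b,"t7.png")
E
```

```text
(no output)
```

View pics/t7.png

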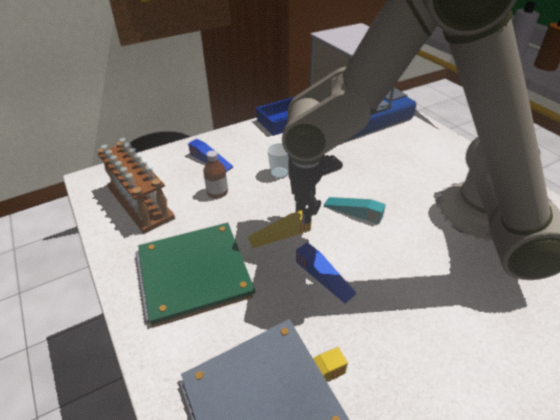

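Slab shut. The wedge is clear in front, with its tip at (249,240) and the slab's front edge at about (240,245). Now release and lift.

Request:
step_arm(moves=[[0, 0, 0, 0, 0, 0, 40], [0, 0, 0, 0, 0, 0, 50], [0, 0, 0, 0, 0, 0, 65], [0, 0, 0, 0, 0, 0, 65], [0, 0, 0, 0, 0, 0, 65], [0, 0, 0, 0, 0, 0, 65], [0, 0, 0, 0, 0, 15, 65], [0, 0, 0, 0, 0, 40, 65], [0, 0, 0, 0, 0, 75, 65], [0, 0, 0, 0, 0, 110, 65]])

```text
time_s: 10.4
eef_pos: [0.4501, -0.19, 0.1178]
eef_rot: [-0.001, 0.08, 0.997, 0.001]
force: [0.9, -0.2, -0.0]
grip_width: 0.0651
grip_force: 0.0
```

Request:
step_arm(moves=[[0, 0, 0, -25, 25, 20, 65], [0, 0, 0, -45, 55, 40, 65], [0, 0, 0, -65, 85, 60, 65], [0, 0, 0, -75, 120, 70, 65], [0, 0, 0, -75, 155, 70, 65], [0, 0, 0, -75, 190, 70, 65], [0, 0, 0, -75, 220, 70, 65], [0, 0, 0, -75, 240, 70, 65], [0, 0, 0, -75, 240, 70, 65], [0, 0, 0, -75, 240, 70, 65]])

```text
time_s: 11.23
eef_pos: [0.3755, 0.0502, 0.1869]
eef_rot: [-0.0, 0.079, 0.997, -0.0]
force: [0.3, -0.3, 0.1]
grip_width: 0.0652
grip_force: 0.0
```

```bash
python3 - <<'E'
from h import *
a=read_camera("top");b=read_camera("scene")
A=cv2.resize(a["color"][50:230,80:330],(800,576))[:,:460] if 0 else cv2.resize(a["color"][50:230,200:330],(400,554))
B=cv2.resize(b["color"][190:370,130:260+0],(400,554)) if 0 else cv2.resize(b["color"][205:335,130:320],(400,274))
B=np.vstack([B,cv2.resize(b["color"][310:420,170:360],(400,280))])
cv2.imwrite("pics/fin.png",np.hstack([A,B])[:,:,::-1])
hsv=cv2.cvtColor(a["color"],cv2.COLOR_RGB2HSV)
for k in cv2.findContours(cv2.inRange(hsv,(20,120,50),(36,255,255)),0,2)[0]:
    if cv2.contourArea(k)>60:
        p=cv2.boxPoints(cv2.minAreaRect(k));print(cv2.contourArea(k),ray(a,p,.01)[:,:2].round(3).tolist())
print(get_obs()["time_s"])
E
```

```text
715.0 [[0.44, -0.172], [0.589, -0.195], [0.584, -0.229], [0.434, -0.206]]
293.0 [[0.592, 0.184], [0.652, 0.18], [0.646, 0.138], [0.587, 0.143]]
11.3333
```

View pics/fin.png

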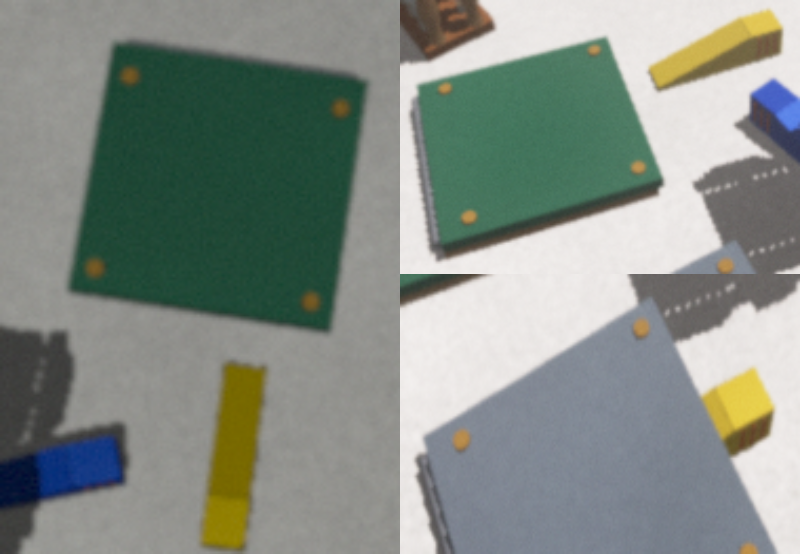

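The green slab lies shut, the wedge is flat on the bench with its tip about 35 mm clear of the front edge, and the grey press is still propped open.

```bash
python3 -c "
from rig import *
print(sign_off())"
```

```text
the job is handed in; nothing more can be done
None
```

The green press is shut, its wedge lies flat and clear in front of it after seven 2 cm tugs with pauses, the grey press is still propped open, and the job was handed in at about 11 s.

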